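# Cradle and chock a steel tube on the shed shelf

## Robot

A 6-joint arm with a two-finger parallel gripper is mounted at the origin on the work surface. World frame = base frame: x ahead of the robot, y to its left, z up, the work surface at z = 0. Lengths are in m, angles in rad, forces in N, time in s.
With the tool pointing down it reaches from about 0.3 to 0.775 m from the base axis. Payload 14.6 kg.
Tool frame: the origin (TCP) lies at the centre of the arm's flange, where the gripper is bolted on; the fingertips stand 199 mm ahead of it and the grasp point (between the pads) lies 180 mm ahead of it (ctrl.tips_ahead is the distance from the TCP to the fingertips, in m); z points along the fingers, y is the line along which they close (so a half turn about z gives the same grasp; the last joint's range is limited). The gripper opens to 94 mm and grips with 3 to 60 N. Pads are 16 mm wide; open, the fingers measure 119 mm over their backs; the gripper's body (75 mm by 177 mm) begins 78 mm behind the grasp point.
Start: joints at [-0.067, 0.3, 1.521, -0, 1.321, -0.067], TCP at [0.55, -0, 0.405] pointing down, gripper open.
Joint ranges: [-3.03, 3.03], [-0.79, 2.21], [0.23, 2.52], [-1.04, 4.18], [0, 3.07], [-2.55, 2.55]. Speed limits (rad/s): [2.22, 2.22, 2.57, 3.14, 3.14, 3.14].

## Interface

Orientations are given as a rotation vector (axis times angle).
In Python, from rig import ctrl gives the robot as it stands.
- The arm moves only by the tool send_rows, never from a script. Its argument "deltas" is text: rows parted by semicolons, each of 6 numbers parted by spaces: the shift along the tool's x, y, z in m, then the turn, a rotation vector about the tool's x, y, z in degrees. A call has 1 to 20 rows; each row is the pose to reach, as a shift and turn from the pose commanded when the call began, along the tool's axes at that moment; what a row does not reach only later rows make up. A row lasts 1/12 s, in which the tool goes at most 41.7 mm and 7.16 degrees, less where a joint would pass 70% of its speed; a pose out of reach is approached as far as the arm can. A call with a gripper value outside its range is refused whole. "hand" is the gripper command: -1 is shut, 1 is fully open, values between are in proportion, set as the call begins (left out, the last holds). The fingers move at their own pace and stop on an object; "grip_force" is the grip in N (left out, the last holds). Time passes only in rows, so rows that repeat a pose let the fingers close. It gives the time, the measured TCP pose, the force, the opening and the grip force at its end, in the units of the state.
- ctrl.state(): the state, without advancing time (a new reading comes with each control period).
- ctrl.grab_frame(name): name is "scene" or "side" or "wrist"; returns the picture (420x560x3 uint8, red, green, blue); there is no depth.
- ctrl.get_calibration(name): a dict with "K" (3x3 intrinsics, pixels), "view" (4x4, takes a point from world to camera coordinates). Camera axes: x right, y up, looking along -z (the intrinsics and any distortion apply to the point x, -y, -z); pixel columns grow to the right and rows downward; lengths in m; the calibration is good to about 2 mm. The wrist camera is an equidistant fisheye: a pixel r from the principal point sees the ray r / f radians off the axis. A picture is of the moment at which its call begins: read the wrist's pose just before it. get_calibration takes no time and is no camera call; for the wrist camera it gives the pose at the moment of the call.
- ctrl.sign_off(): hands the job in; it is judged then, once.
The state is a dict: "clock": time; "joint_positions": joint angles; "qvel": joint speeds; "joint_efforts": joint torques, N m; "ee_pos": TCP position; "ee_rot": TCP orientation; "wrist_force": force on the tool from outside, world axes, zero at the start; "moment": the same for the moment, N m; "grip_width": finger opening in m; "finger_force": force on a finger pad.
Only numpy, scipy, OpenCV 4.12 (cv2) and the standard library are available. Lean on these libraries where they do the work, as an engineer would, in place of code of your own. Each camera call takes 0.05 s, during which the arm holds its last target. There are 200 camera calls.

## Task

Lay the long thick steel tube in both V's of the wooden cradle, sticking out about equally at each end; set it down without dropping it. Then stop it rolling out: set the wooden chock (the smaller block, with two sloping sides) flat on the cradle's wide ledge, on the low-lip side, about midway between the V's, its long foot edge close along the tube so that the gap is less than a finger's breadth, and leave both there.

Things in the scene. Friction and masses are not known exactly. Their poses are not given: they have to be found in the camera images.
- tube_center (a point): Centre of the loose plain steel tube, diameter 36 mm, length 280 mm, about 0.34 kg, lying on the table at the start. x runs along the tube; the frame may turn about x as it rolls. A 100 mm offcut of the same tube and a 16 mm rod also lie about and are not wanted.
- chock_center (a point): Centre (half-way up) of the loose wooden chock, 36 mm high, about 0.07 kg, standing on the table at the start. 60 mm long along x with upright end faces to take it by; 50 mm wide along y at the foot, 30 mm at the top, both long sides sloping; symmetrical; z up. The plain square block 65 x 65 x 40 mm is not wanted.
- cradle: Fixed wooden cradle. Origin on the table under the V line, x along it, z up (mm). Base plank top at z 18 mm, x -120..120, y -120..80. 90-degree V's 22 mm thick at x -100 and 100; tall lips (z 72) at +y, low lips (z 42) and wide ledge at -y. Seated tube: axis at y 0, z 47.5. The chock standing on the ledge, its x along cradle x, touches the tube with its centre at y -36, z 36; lowered straight down it clears the tube at y -43 or beyond.
Not all that is in view belongs to the job. Leave any pink look-alike of the part that bears chock_center alone.

How it is judged:
By the outcome, as a careful person would: the job done as asked, in the order asked, and still so for the second after the job is handed in, with the robot touching nothing.
It also fails if it takes over 67 s, if anything falls off the work surface, if the arm or the gripper's body presses on something with over 40 N, if the wrist force passes 120 N, or if a joint passes its speed limit or range.

## Working session

There is one attempt and no reset: what is moved stays moved. The work goes in short steps, Python scripts to look and compute and a tool call to move; the robot and the scene stay as the last step left them, time stands still between calls to the robot, and variables do not carry over. Pictures are saved under pics/ and viewed, at most 10 in all, crops included, and the job is handed in when it is done.

Besides the shell and the picture viewer there is one more tool, called after "Call:" as name(argument=value, ...) on one line, values as JSON. send_rows: Moves the arm, as the interface text tells. Its arguments: {"type":"object","properties":{"deltas":{"type":"string"},"hand":{"type":"number"},"grip_force":{"type":"number"}},"required":["deltas"]}

```bash
mkdir -p pics; ls; python3 - <<'E'
from rig import ctrl
import cv2,numpy as np
s=ctrl.state();print(s)
for n in("scene","side","wrist"):
    im=ctrl.grab_frame(n);cv2.imwrite(f"pics/{n}0.png",im[:,:,::-1]);c=ctrl.get_calibration(n);print(n,{k:np.round(v,4).tolist() if not isinstance(v,str) else v for k,v in c.items()})
a=cv2.imread("pics/scene0.png");b=cv2.imread("pics/side0.png")
E
```

```text
pics
{'clock': 0.0, 'joint_positions': array([-6.65982346e-02,  3.00482804e-01,  1.52156342e+00, -1.11981578e-05,
        1.32069503e+00, -6.66105093e-02]), 'qvel': array([-2.82065402e-03, -8.81256203e-05, -7.25621456e-04,  4.29596181e-04,
        1.38660983e-04,  6.72622860e-04]), 'joint_efforts': array([-1.53750298e-03, -5.31805658e+01, -3.52735734e+01,  7.07558286e-02,
        2.43994006e-02, -4.79655944e-05]), 'ee_pos': array([ 5.4997365e-01, -9.8175082e-07,  4.0408725e-01]), 'ee_rot': array([-2.22081839e+00, -2.22085182e+00,  1.20053391e-03]), 'wrist_force': array([ 0.13760603, -0.613289  , -0.12960667]), 'moment': array([-0.01385433, -0.00252889,  0.03543469]), 'finger_force': 0.0, 'grip_width': 0.09408571909990056}
scene {'K': [[453.0261, 0.0, 276.2487], [0.0, 453.0261, 202.0503], [0.0, 0.0, 1.0]], 'view': [[-0.6809, 0.7323, 0.013, 0.3005], [-0.5256, -0.5009, 0.6876, 0.3058], [0.5101, 0.4613, 0.726, -1.1741], [0.0, 0.0, 0.0, 1.0]]}
side {'K': [[508.0394, 0.0, 280.2736], [0.0, 508.0394, 214.8416], [0.0, 0.0, 1.0]], 'view': [[-0.8735, -0.4867, 0.0136, 0.5121], [0.3487, -0.6058, 0.7151, -0.1689], [-0.3398, 0.6294, 0.6989, -0.9066], [0.0, 0.0, 0.0, 1.0]]}
wrist {'K': [[325.1923, 0.0, 276.5523], [0.0, 325.1923, 208.9947], [0.0, 0.0, 1.0]], 'view': [[1.0, -0.0004, -0.0014, -0.5498], [0.0001, 0.9686, -0.2488, 0.0259], [0.0015, 0.2488, 0.9686, -0.3922], [0.0, 0.0, 0.0, 1.0]]}
```

View pics/scene0.png

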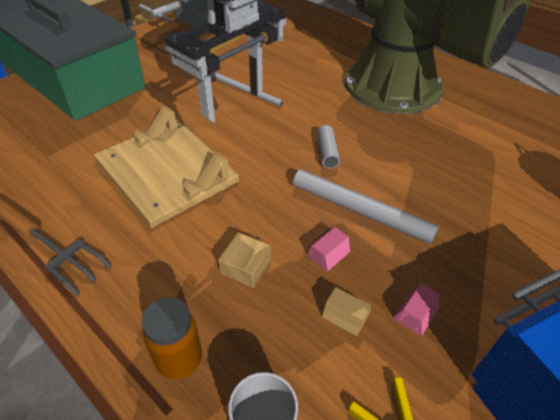

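View pics/wrist0.png

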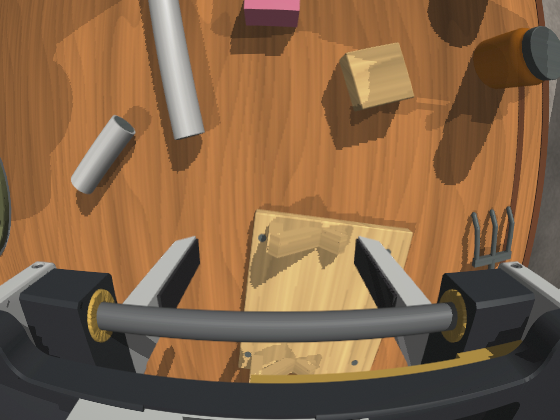

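View pics/side0.png

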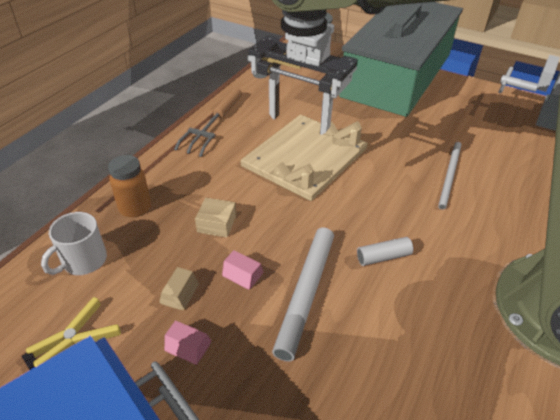

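Candidates: the tube is at scene (365,205). Not wanted are the offcut (329,146) and the rod (262,92). The chock could be the wood block at scene (347,310) or the one at (246,259), which looks like the 65 mm square. The pink look-alikes are at (329,248) and (416,310). I'll take (347,310) as the chock and check it in a close crop and by measuring.

```bash
cat > h.py <<'E'
from rig import ctrl
import cv2,numpy as np
from scipy.spatial.transform import Rotation as R
def ray(n,px,cal=None):
    c=cal or ctrl.get_calibration(n);K=np.array(c["K"]);V=np.array(c["view"])
    x=(px[0]-K[0,2])/K[0,0];y=(px[1]-K[1,2])/K[1,1]
    if n=="wrist":
        r=np.hypot(x,y)+1e-12;d=np.array([np.sin(r)*x/r,-np.sin(r)*y/r,-np.cos(r)])
    else: d=np.array([x,-y,-1.])
    return -V[:3,:3].T@V[:3,3],V[:3,:3].T@d
def plane(n,px,z,cal=None):
    o,d=ray(n,px,cal);return o+d*(z-o[2])/d[2]
def proj(n,P,cal=None):
    c=cal or ctrl.get_calibration(n);K=np.array(c["K"]);V=np.array(c["view"])
    q=V[:3,:3]@P+V[:3,3];q=np.array([q[0],-q[1],-q[2]])
    if n=="wrist":
        r=np.hypot(q[0],q[1]);t=np.arctan2(r,q[2]);return K[:2,2]+K[0,0]*t*q[:2]/r
    return K[:2,2]+K[0,0]*q[:2]/q[2]
E
python3 - <<'E'
from h import *
for n,b in(("scene",(347,310)),("side",(180,289))):
    im=cv2.imread(f"pics/{n}0.png")
    h=cv2.cvtColor(im,cv2.COLOR_BGR2HSV)
    g=cv2.inRange(h,(0,0,90),(180,60,255)); g=cv2.morphologyEx(g,cv2.MORPH_OPEN,np.ones((3,3)))
    for c in cv2.findContours(g,0,1)[0]:
        if cv2.contourArea(c)>300:
            r=cv2.minAreaRect(c);print(n,"grey",np.round(r[0]),np.round(r[1]),np.round(cv2.boxPoints(r)).tolist())
    w=cv2.inRange(h,(12,60,90),(28,170,255));w=cv2.morphologyEx(w,cv2.MORPH_OPEN,np.ones((3,3)))
    for c in cv2.findContours(w,0,1)[0]:
        if cv2.contourArea(c)>300: 
            a=cv2.approxPolyDP(c,3,True)[:,0].tolist();print(n,"wood",cv2.contourArea(c),a)
    cv2.imwrite(f"pics/c_{n}.png",cv2.resize(im[b[1]-40:b[1]+40,b[0]-50:b[0]+50],None,fx=4,fy=4))
a=np.vstack([cv2.imread("pics/c_scene.png")]);b=cv2.imread("pics/c_side.png")
cv2.imwrite("pics/crop.png",np.hstack([a,b]))
E
```

```text
scene grey [262. 396.] [47. 69.] [[228.0, 372.0], [297.0, 372.0], [297.0, 419.0], [228.0, 419.0]]
scene grey [ 21. 374.] [164.  77.] [[-59.0, 333.0], [1.0, 286.0], [102.0, 416.0], [41.0, 463.0]]
scene grey [365. 205.] [153.  19.] [[290.0, 185.0], [298.0, 167.0], [439.0, 226.0], [432.0, 244.0]]
scene grey [328. 142.] [35. 15.] [[318.0, 126.0], [332.0, 123.0], [339.0, 158.0], [324.0, 161.0]]
scene grey [528.  74.] [73. 20.] [[490.0, 71.0], [497.0, 52.0], [566.0, 77.0], [559.0, 96.0]]
scene grey [199.  79.] [88. 31.] [[164.0, 48.0], [190.0, 33.0], [235.0, 109.0], [208.0, 124.0]]
scene grey [261.  76.] [65. 20.] [[241.0, 49.0], [260.0, 42.0], [281.0, 103.0], [262.0, 110.0]]
scene grey [242.  16.] [32. 33.] [[225.0, 0.0], [258.0, 0.0], [258.0, 32.0], [225.0, 32.0]]
scene wood 1494.0 [[335, 287], [325, 303], [322, 318], [358, 336], [372, 310], [371, 303]]
scene wood 2058.5 [[236, 232], [218, 256], [219, 274], [253, 288], [269, 265], [271, 244]]
scene wood 521.0 [[324, 200], [324, 212], [351, 217], [357, 223], [354, 227], [361, 223], [366, 229], [364, 225], [368, 224], [373, 235], [387, 234
[... 2405 characters left out ...]
36, 379], [151, 370], [152, 361], [162, 364], [173, 358], [162, 350], [160, 338], [174, 319], [191, 324], [204, 317], [221, 327], [233, 323], [251, 344], [261, 347], [309, 398], [308, 407], [318, 419], [559, 419], [559, 364], [541, 356], [510, 329], [496, 300], [497, 282], [513, 260], [545, 248], [555, 136], [529, 126], [490, 125], [479, 118], [487, 107], [480, 106], [471, 118], [467, 113], [472, 109], [469, 101], [482, 93], [484, 103], [494, 97], [496, 102], [510, 101], [532, 108], [531, 103], [543, 102], [544, 97], [508, 87], [499, 94], [498, 81], [515, 59], [544, 64], [549, 53], [559, 55]]
side wood 18977.0 [[0, 148], [210, 16], [283, 34], [278, 19], [282, 16], [281, 8], [273, 0], [0, 0]]
```

View pics/crop.png

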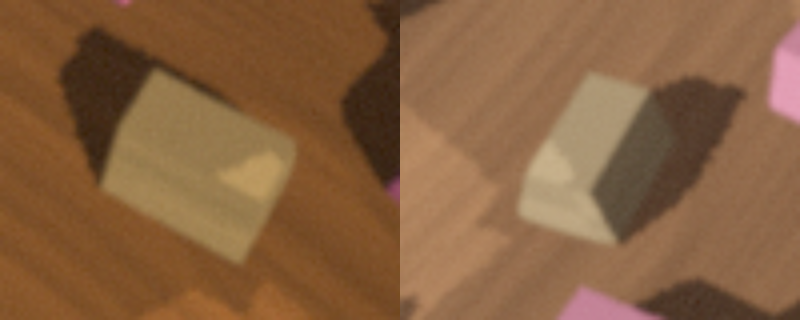

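The crop at scene (347,310) shows a block with two sloping long sides and an upright end face, so it is the chock. Next I'll cast its corners, the tube and the cradle.

```bash
python3 - <<'E'
from h import *
np.set_printoptions(precision=4,suppress=True)
def q(n,l,z):
    P=np.array([plane(n,p,z) for p in l]);print(n,z,P[:,:2].tolist() and np.round(P[:,:2],4).tolist());return P
A=q("side",[(177.5,267),(192.5,272),(178,297),(164,293)],.036);print("chock",A.mean(0),np.linalg.norm(A[0]-A[3]),np.linalg.norm(A[0]-A[1]),np.degrees(np.arctan2(*(A[0]+A[1]-A[2]-A[3])[1::-1])))
q("side",[(160,302),(185.5,309.75),(200,282.75)],0)
B=q("scene",[(338,287),(373.5,305.5)],.036)
for n,l in(("scene",[(294,176),(435.5,235)]),("side",[(324,227),(281.5,358)])):
    T=q(n,l,.018);print("tube",T.mean(0),np.linalg.norm(T[0]-T[1]),np.degrees(np.arctan2(*(T[1]-T[0])[1::-1])))
q("scene",[(96,155),(151,220),(238,175)],.018)
# side cradle
q("side",[(243,158),(304,119),(366,151),(309,190)],.018)
E
```

```text
side 0.036 [[0.6394, 0.2872], [0.6091, 0.2832], [0.5979, 0.3402], [0.624, 0.3453]]
chock [0.6176 0.314  0.036 ] 0.060084812888626174 0.03060506771463438 -77.02497104023585
side 0 [[0.6393, 0.3457], [0.5899, 0.3367], [0.6027, 0.2751]]
scene 0.036 [[0.6082, 0.2859], [0.5973, 0.345]]
scene 0.018 [[0.4515, 0.0575], [0.3924, 0.3401]]
tube [0.422  0.1988 0.018 ] 0.2887187127993228 101.81719360755474
side 0.018 [[0.4597, 0.0472], [0.3921, 0.3449]]
tube [0.4259 0.1961 0.018 ] 0.30523387596405327 102.78160205176947
scene 0.018 [[0.688, -0.2818], [0.7175, -0.053], [0.5266, -0.0253]]
side 0.018 [[0.7193, -0.061], [0.6705, -0.275], [0.4822, -0.2295], [0.5363, -0.0377]]
```

```bash
python3 - <<'E'
import cv2,numpy as np
a=cv2.imread("pics/scene0.png")[95:235,85:250];b=cv2.imread("pics/side0.png")[110:200,235:375]
cv2.imwrite("pics/cr.png",np.hstack([cv2.resize(a,(480,407)),cv2.copyMakeBorder(cv2.resize(b,(320,206)),0,201,0,0,0)]))
E
```

```text
(no output)
```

View pics/cr.png

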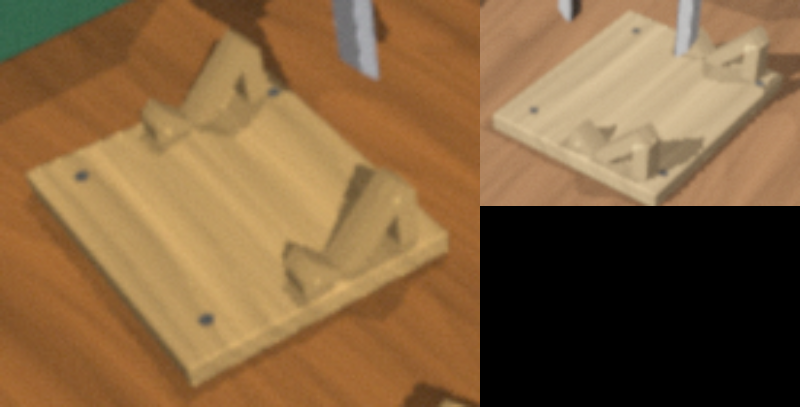

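The scene crop shows the low lips and the ledge on the +x world side, with ledge corners at about scene (95,155) and (151,221). The tube is near (0.424, 0.197), heading 102°. The chock is near (0.617, 0.313), heading 103°. I'll take a close wrist look at the cradle first.

Call:
send_rows(deltas="-0.02 0.002 0 0 0 0;-0.05 0.005 0 0 0 0;-0.08 0.008 0 0 0 0;-0.11 0.012 0 0 0 0;-0.14 0.015 0 0 0 0;-0.17 0.018 0 0 0 0;-0.2 0.021 0 0 0 0;-0.23 0.024 0 0 0 0;-0.26 0.027 0 0 0 0;-0.28 0.029 0 0 0 0;-0.295 0.03 0 0 0 0;-0.3 0.03 0 0 0 0;-0.3 0.03 0 0 0 0;-0.3 0.03 0 0 0 0")

```text
clock: 1.32
ee_pos: [0.58, -0.2994, 0.4044]
ee_rot: [-2.221, -2.221, -0.0]
wrist_force: [1.4, 1.5, 0.3]
grip_width: 0.094
finger_force: 0.0
```

```bash
python3 - <<'E'
from h import *
import pickle
s=ctrl.state();c=ctrl.get_calibration("wrist");im=ctrl.grab_frame("wrist");cv2.imwrite("pics/w1.png",im[:,:,::-1]);pickle.dump(c,open("w1.pkl","wb"));print(s["ee_pos"],s["ee_rot"],s["clock"])
E
```

```text
[ 0.58003323 -0.2994423   0.40442745] [-2.22096603e+00 -2.22119130e+00 -3.93909900e-05] 1.3167
```

View pics/w1.png

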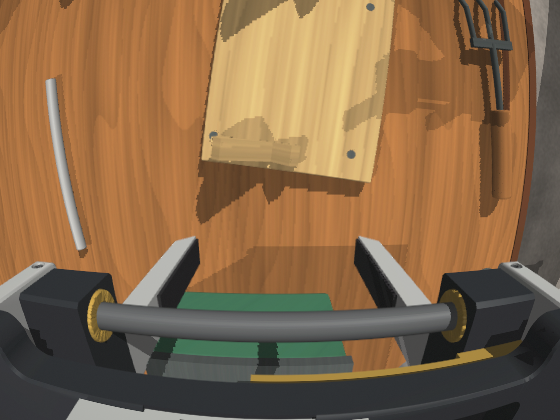

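The picture shows the far cradle corners at about (203,160) and (371,182). The near corners are in wrist0 at (258,210) and (412,230).

```bash
python3 - <<'E'
from h import *
import pickle
np.set_printoptions(precision=4,suppress=True)
c1=pickle.load(open("w1.pkl","rb"))
c0={"K":c1["K"],"view":np.array([[1,-.0004,-.0014,-.5498],[.0001,.9686,-.2488,.0259],[.0015,.2488,.9686,-.3922],[0,0,0,1]])}
for f,l in(("pics/w1.png",[(203,160),(371,182)]),("pics/wrist0.png",[(258,210),(412,230)])):
    g=cv2.GaussianBlur(cv2.imread(f)[:,:,0],(3,3),0)
    p=cv2.cornerSubPix(g,np.float32(l).reshape(-1,1,2),(5,5),(-1,-1),(3,30,.01))[:,0];print(f,p)
    for a in list(l)+list(p): print(plane("wrist",a,.018,c1 if "w1" in f else c0))
E
```

```text
pics/w1.png [[200.8865 159.2653]
 [369.6089 182.1849]]
[ 0.4953 -0.2633  0.018 ]
[ 0.6913 -0.2887  0.018 ]
[ 0.4928 -0.2624  0.018 ]
[ 0.6896 -0.289   0.018 ]
pics/wrist0.png [[256.5579 209.1946]
 [412.4008 231.9562]]
[ 0.5281 -0.0234  0.018 ]
[ 0.7208 -0.0495  0.018 ]
[ 0.5264 -0.0224  0.018 ]
[ 0.7218 -0.0522  0.018 ]
```

Side lengths of 0.196–0.198 and 0.240–0.242 m match the plank. The cradle origin is about (0.588, -0.154), with x heading 82.3°. Next I go above the tube.

Call:
send_rows(deltas="0.015 -0.005 0 0 0 -0.4;0.045 -0.014 0.004 0 0 -1;0.078 -0.025 0.008 0 0 -2;0.111 -0.035 0.012 0 0 -2.8;0.144 -0.045 0.016 0 0 -3.6;0.177 -0.056 0.02 0 0 -4.4;0.21 -0.066 0.024 0 0 -5.2;0.243 -0.076 0.028 0 0 -6;0.276 -0.087 0.032 0 0 -6.8;0.309 -0.097 0.036 0 0 -7.7;0.342 -0.108 0.04 0 0 -8.5;0.375 -0.118 0.044 0 0 -9.3;0.408 -0.128 0.048 0 0 -10.1;0.441 -0.139 0.052 0 0 -11;0.47 -0.148 0.056 0 0 -11.6;0.488 -0.154 0.059 0 0 -12.1;0.496 -0.156 0.06 0 0 -12.3;0.496 -0.156 0.06 0 0 -12.3;0.496 -0.156 0.06 0 0 -12.3")

```text
clock: 2.95
ee_pos: [0.4239, 0.1959, 0.3449]
ee_rot: [1.969, 2.447, 0.0]
wrist_force: [0.0, 0.2, 0.2]
grip_width: 0.094
finger_force: 0.0
```

```bash
cat > tube.py <<'E'
from h import *
import sys
np.set_printoptions(precision=4,suppress=True)
s=ctrl.state();c=ctrl.get_calibration("wrist");im=ctrl.grab_frame("wrist")[:,:,::-1].copy();cv2.imwrite(sys.argv[1],im)
h=cv2.cvtColor(im,cv2.COLOR_BGR2HSV);g=cv2.inRange(h,(0,0,90),(180,60,255));g[250:]=0
g=cv2.morphologyEx(g,cv2.MORPH_OPEN,np.ones((5,5)))
cs=[k for k in cv2.findContours(g,0,1)[0] if cv2.contourArea(k)>1500]
for k in cs: print(cv2.boundingRect(k))
# tube: row-wise edges -> ray midpoint
M=max(cs,key=cv2.contourArea);m=np.zeros_like(g);cv2.drawContours(m,[M],-1,255,-1)
o=[]
for r in range(5,235,10):
    x=np.flatnonzero(m[r])
    if len(x)>10:
        a,b=ray("wrist",(x[0],r),c)[1],ray("wrist",(x[-1],r),c)[1]
        d=a/np.linalg.norm(a)+b/np.linalg.norm(b);O=ray("wrist",(0,0),c)[0];o.append((O+d*(.018-O[2])/d[2])[:2])
o=np.array(o);print(len(o),o[::4].tolist())
vx,vy,x0,y0=cv2.fitLine(np.float32(o),cv2.DIST_HUBER,0,.001,.001)[:,0];print("heading",np.degrees(np.arctan2(vy,vx))%180,"pt",x0,y0)
print(s["ee_pos"],R.from_rotvec(s["ee_rot"]).as_matrix()[:,0],s["clock"])
E
python3 tube.py pics/w2.png
```

```text
(257, 46, 40, 204)
18 [[0.3961687592741029, 0.3350408758596825], [0.40220177339994684, 0.2964619883693948], [0.4094035496550261, 0.25908744651595156], [0.4175550902915519, 0.22168916210468784], [0.42552022253178406, 0.18278853210432905]]
heading 101.558914 pt 0.41128153 0.25126502
[0.4239 0.1959 0.3449] [-0.2138  0.9769 -0.0001] 2.95
```

View pics/w2.png

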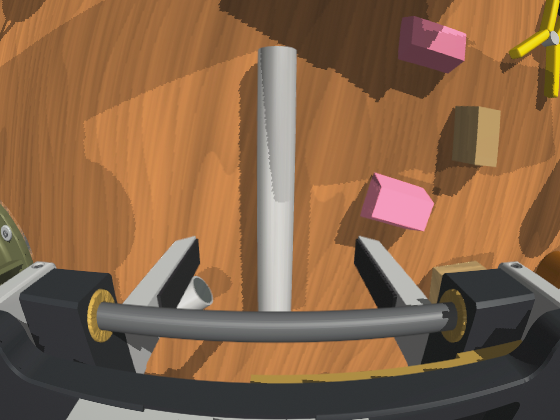

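The tube is clear, with its far end at (277,46). The offcut is at (200,290) near the left finger, and the pink block is at (398,203).

```bash
python3 - <<'E'
from h import *
np.set_printoptions(precision=4,suppress=True)
u=np.array([np.cos(np.radians(101.6)),np.sin(np.radians(101.6)),0])
e=plane("wrist",(277,46),.036);print("end",e,"centre",e-.14*u)
for p in [(294,176),(435.5,235)]: print(plane("scene",p,.018))
print("offcut",plane("scene",(333,160),.018),plane("scene",(326,128),.018))
v=np.array([u[1],-u[0],0]);t=np.array([.4113,.2513,0])
print("y offset of TCP from line (along tool y)",(ctrl.state()["ee_pos"]-t)@v)
print("pink",plane("wrist",(366,200),.036))
A=[(457,108),(495,108),(497,165),(470,165)]
print("chockrough",plane("wrist",(483,136),.03))
E
```

```text
end [0.3938 0.3384 0.036 ] centre [0.422  0.2013 0.036 ]
[0.4515 0.0575 0.018 ]
[0.3924 0.3401 0.018 ]
offcut [0.3593 0.0841 0.018 ] [0.2846 0.0059 0.018 ]
y offset of TCP from line (along tool y) 0.0013240247057753655
pink [0.5052 0.2195 0.036 ]
chockrough [0.619  0.3141 0.03  ]
```

Call:
send_rows(deltas="0.001 0 0.01 0 0 0.2;0.003 -0.001 0.03 0 0 0.4;0.004 -0.001 0.055 0 0 0.7;0.004 -0.001 0.08 0 0 0.7;0.004 -0.001 0.1 0 0 0.7;0.004 -0.001 0.118 0 0 0.7;0.004 -0.001 0.13 0 0 0.7;0.004 -0.001 0.137 0 0 0.7;0.004 -0.001 0.141 0 0 0.7;0.004 -0.001 0.143 0 0 0.7;0.004 -0.001 0.143 0 0 0.7", hand=0.3)

```text
clock: 3.92
ee_pos: [0.4223, 0.1995, 0.2017]
ee_rot: [1.986, 2.434, 0.0]
wrist_force: [0.0, -0.5, 0.4]
grip_width: 0.0609
finger_force: 0.0
```

Call:
send_rows(deltas="0 0 0 0 0 0;0 0 0 0 0 0;0 0 0 0 0 0;0 0 0 0 0 0;0 0 0 0 0 0;0 0 0 0 0 0;0 0 0 0 0 0;0 0 0 0 0 0", hand=-1, grip_force=40)

```text
clock: 4.58
ee_pos: [0.4222, 0.1997, 0.2018]
ee_rot: [1.986, 2.435, 0.0]
wrist_force: [-2.4, -0.9, 5.3]
grip_width: 0.0353
finger_force: 40.0
```

Call:
send_rows(deltas="0 0 -0.006 0 0 0;0 0 -0.018 0 0 0;0 0 -0.035 0 0 0;0 0 -0.055 0 0 0;0 0 -0.075 0 0 0;0 0 -0.095 0 0 0;0 0 -0.11 0 0 0;0 0 -0.118 0 0 0;0 0 -0.12 0 0 0;0 0 -0.12 0 0 0")

```text
clock: 5.42
ee_pos: [0.422, 0.1996, 0.3215]
ee_rot: [-1.986, -2.434, 0.0]
wrist_force: [1.3, -0.0, -2.8]
grip_width: 0.0356
finger_force: 40.0
```

Call:
send_rows(deltas="-0.008 0.002 0 0 0 0.4;-0.024 0.006 0 0 0 1.2;-0.046 0.011 0 0 0 2.3;-0.072 0.017 0 0 0 3.7;-0.1 0.024 0 0 0 5.1;-0.128 0.031 0 0 0 6.5;-0.156 0.038 0 0 0 7.9;-0.184 0.044 0 0 0 9.4;-0.212 0.051 0 0 0 10.8;-0.24 0.058 0 0 0 12.2;-0.268 0.064 0 0 0 13.6;-0.296 0.071 0 0 0 15;-0.322 0.077 0 0 0 16.4;-0.345 0.083 0 0 0 17.5;-0.362 0.087 0 0 0 18.4;-0.373 0.09 0 0 0 19;-0.38 0.091 0 0 0 19.3;-0.38 0.091 0 0 0 19.3;-0.38 0.091 0 0 0 19.3")

```text
clock: 7.0
ee_pos: [0.5875, -0.154, 0.3211]
ee_rot: [-2.365, -2.067, 0.001]
wrist_force: [-0.4, -0.0, -2.7]
grip_width: 0.0351
finger_force: 40.0
```

```bash
python3 - <<'E'
from h import *
np.set_printoptions(precision=4,suppress=True)
im=[]
for n in("wrist","scene"):
    f=ctrl.grab_frame(n)[:,:,::-1]; im.append(f)
cv2.imwrite("pics/w3.png",im[0]);cv2.imwrite("pics/s3.png",im[1])
cv2.imwrite("pics/m3.png",np.hstack([cv2.resize(im[0],(400,300)),cv2.resize(im[1][60:260,60:327],(400,300))]))
s=ctrl.state();print(s["ee_pos"],R.from_rotvec(s["ee_rot"]).as_matrix()[:,0],s["grip_width"],s["wrist_force"])
E
```

```text
[ 0.5875 -0.1535  0.3215] [0.133  0.9911 0.0002] 0.03493166684739888 [-0.332   0.0243 -2.5995]
```

View pics/m3.png

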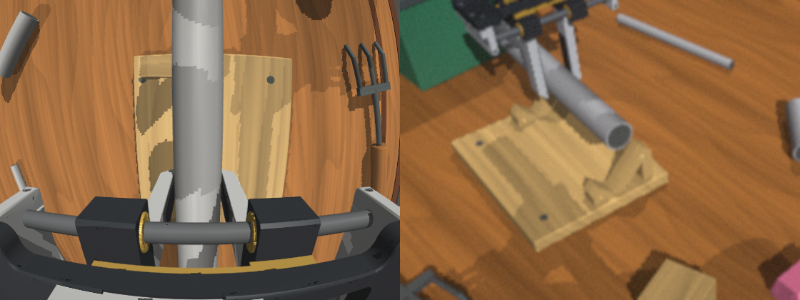

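The wrist view shows the tube parallel to the plank edges and above the V line. In the scene view it hangs over both V's. I'll lower it gently.

Call:
send_rows(deltas="0 0 0.004 0 0 0;0 0 0.014 0 0 0;0 0 0.028 0 0 0;0 0 0.042 0 0 0;0 0 0.055 0 0 0;0 0 0.066 0 0 0;0 0 0.074 0 0 0;0 0 0.079 0 0 0;0 0 0.082 0 0 0;0 0 0.083 0 0 0;0 0 0.083 0 0 0;0 0 0.083 0 0 0")

```text
clock: 8.1
ee_pos: [0.5878, -0.1543, 0.2392]
ee_rot: [2.365, 2.067, 0.001]
wrist_force: [-0.4, 1.0, -3.1]
grip_width: 0.0351
finger_force: 40.0
```

Call:
send_rows(deltas="0 0 0.001 0 0 0;0 0 0.002 0 0 0;0 0 0.003 0 0 0;0 0 0.004 0 0 0;0 0 0.004 0 0 0")

```text
clock: 8.52
ee_pos: [0.5877, -0.1542, 0.2344]
ee_rot: [-2.365, -2.067, 0.0]
wrist_force: [-0.5, -1.1, -3.5]
grip_width: 0.0352
finger_force: 40.0
```

Call:
send_rows(deltas="0 0 0.001 0 0 0;0 0 0.001 0 0 0;0 0 0.002 0 0 0;0 0 0.002 0 0 0;0 0 0.002 0 0 0")

```text
clock: 8.93
ee_pos: [0.5877, -0.1542, 0.2326]
ee_rot: [-2.366, -2.067, 0.0]
wrist_force: [0.3, -0.0, -3.6]
grip_width: 0.0351
finger_force: 40.0
```

Call:
send_rows(deltas="0 0 0.001 0 0 0;0 0 0.001 0 0 0;0 0 0.002 0 0 0;0 0 0.002 0 0 0;0 0 0.002 0 0 0")

```text
clock: 9.35
ee_pos: [0.5877, -0.1542, 0.2314]
ee_rot: [2.365, 2.067, 0.0]
wrist_force: [-5.0, 1.4, 5.4]
grip_width: 0.0349
finger_force: 40.0
```

The tube has touched, with the force towards -x, so it bears on the low-lip flank. I'll shift 1 mm that way and settle.

Call:
send_rows(deltas="0 -0.001 0 0 0 0;0 -0.001 0.0005 0 0 0;0 -0.0015 0.001 0 0 0;0 -0.0015 0.001 0 0 0;0 -0.0015 0.001 0 0 0")

```text
clock: 9.77
ee_pos: [0.5868, -0.1541, 0.2313]
ee_rot: [2.363, 2.065, 0.004]
wrist_force: [1.6, 0.2, 9.3]
grip_width: 0.0353
finger_force: 40.0
```

Seated, with balanced lateral force. Release.

Call:
send_rows(deltas="0 0 0 0 0 0;0 0 0 0 0 0;0 0 0 0 0 0;0 0 0 0 0 0", grip_force=5)

```text
clock: 10.1
ee_pos: [0.5868, -0.1542, 0.2311]
ee_rot: [2.363, 2.065, 0.003]
wrist_force: [1.9, 1.5, 7.6]
grip_width: 0.036
finger_force: 5.0
```

Call:
send_rows(deltas="0 0 0 0 0 0;0 0 0 0 0 0;0 0 0 0 0 0;0 0 0 0 0 0;0 0 0 0 0 0;0 0 0 0 0 0;0 0 0 0 0 0;0 0 0 0 0 0", hand=0.3)

```text
clock: 10.77
ee_pos: [0.5862, -0.1541, 0.2296]
ee_rot: [-2.366, -2.067, 0.0]
wrist_force: [0.8, 0.2, 0.0]
grip_width: 0.0608
finger_force: 0.0
```

Call:
send_rows(deltas="0 0 -0.005 0 0 0;0 0 -0.015 0 0 0;0 0 -0.03 0 0 0;0 0 -0.05 0 0 0;0 0 -0.075 0 0 0;0 0 -0.1 0 0 0;0 0 -0.125 0 0 0;0 0 -0.14 0 0 0;0 0 -0.148 0 0 0;0 0 -0.15 0 0 0;0 0 -0.15 0 0 0")

```text
clock: 11.68
ee_pos: [0.5861, -0.154, 0.3798]
ee_rot: [2.365, 2.067, 0.0]
wrist_force: [-0.8, -0.2, 0.2]
grip_width: 0.0612
finger_force: 0.0
```

```bash
python3 - <<'E'
from h import *
np.set_printoptions(precision=4,suppress=True)
im=[ctrl.grab_frame(n)[:,:,::-1] for n in("wrist","scene","side")]
for n,f in zip("wsd",im): cv2.imwrite(f"pics/{n}4.png",f)
cv2.imwrite("pics/m4.png",np.hstack([cv2.resize(im[0],(400,300)),cv2.resize(im[1][60:260,60:327],(400,300))]))
s=ctrl.state();print(s["ee_pos"],R.from_rotvec(s["ee_rot"]).as_matrix()[:,0],s["clock"])
c=np.array([.5875,-.154,.0475]);u=np.array([.134,.991,0])
for n in("scene","side","wrist"): print(n,[proj(n,c+k*u).round(1).tolist() for k in(-.14,0,.14)])
E
```

```text
[ 0.5862 -0.154   0.3784] [0.134  0.991  0.0003] 11.8333
scene [[138.0, 116.4], [171.0, 149.0], [209.8, 187.2]]
side [[344.6, 117.1], [312.6, 144.0], [275.9, 174.9]]
wrist [[278.2, 321.3], [278.4, 201.1], [278.4, 57.6]]
```

View pics/m4.png

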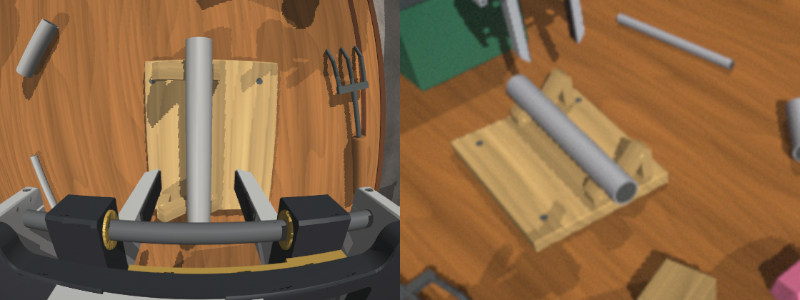

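The tube is seated in both V's, and its ends at scene (137,117) and (210,187) match the predicted ±140 mm. Now over to the chock.

Call:
send_rows(deltas="0.01 0 0.001 0 0 2;0.03 -0.002 0.003 0 0 5;0.058 -0.004 0.005 0 0 9;0.088 -0.006 0.007 0 0 13;0.118 -0.008 0.009 0 0 17.5;0.148 -0.01 0.011 0 0 22;0.178 -0.012 0.013 0 0 26.5;0.208 -0.014 0.015 0 0 31;0.238 -0.016 0.017 0 0 35.5;0.268 -0.018 0.019 0 0 40;0.298 -0.02 0.021 0 0 44.5;0.328 -0.022 0.023 0 0 49;0.358 -0.024 0.025 0 0 53.5;0.388 -0.026 0.027 0 0 58;0.418 -0.028 0.029 0 0 62.5;0.444 -0.03 0.031 0 0 66;0.46 -0.031 0.032 0 0 68.3;0.468 -0.032 0.033 0 0 69.3;0.468 -0.032 0.033 0 0 69.3;0.468 -0.032 0.033 0 0 69.3", hand=0.8)

```text
clock: 13.5
ee_pos: [0.6171, 0.3141, 0.3455]
ee_rot: [3.121, 0.358, -0.002]
wrist_force: [-0.1, 0.2, -0.8]
grip_width: 0.0846
finger_force: 0.0
```

```bash
python3 - <<'E'
from h import *
np.set_printoptions(precision=4,suppress=True)
s=ctrl.state();f=ctrl.grab_frame("wrist")[:,:,::-1].copy();cv2.imwrite("pics/w5.png",f)
print(s["ee_pos"],R.from_rotvec(s["ee_rot"]).as_matrix()[:,:2].T,s["joint_positions"])
print(proj("wrist",np.array([.617,.314,.036])))
E
```

```text
[0.6171 0.3141 0.3455] [[ 0.9741  0.2262 -0.0016]
 [ 0.2262 -0.9741  0.0004]] [ 0.4179  0.6704  1.1183 -0.0001  1.3546  1.7605]
[276.0186 206.1599]
```

View pics/w5.png

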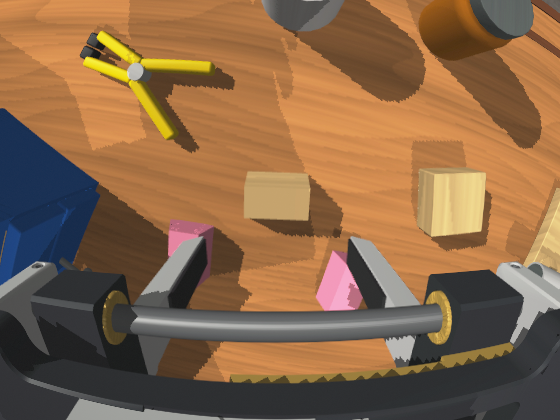

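The chock is between the fingers at about (277,196). The pink blocks are at (190,240) and (340,280) by the fingers. I'll check it against the predicted corner pixels.

```bash
python3 - <<'E'
from h import *
np.set_printoptions(precision=4,suppress=True)
tx=np.array([.9741,.2262,0]);ty=np.array([.2262,-.9741,0]);c=np.array([.6171,.3141,0])
for a,z in((.025,0),(.015,.036),(-.015,.036),(-.025,0)):
    print(a,z,[proj("wrist",c+a*tx+b*ty+np.array([0,0,z])).round(1).tolist() for b in(-.03,.03)])
# fingertip and pink clearance in tool axes
for n,p,z in(("pinkL",(205,232),.03),("pinkL2",(213,228),.036),("pinkR",(335,252),.036),("pinkRb",(355,262),.03)):
    q=plane("wrist",p,z)-c;print(n,q@tx,q@ty)
f=cv2.imread("pics/w5.png");cv2.imwrite("pics/w5c.png",cv2.resize(f[155:325,150:400],(800,544),interpolation=cv2.INTER_CUBIC))
E
```

```text
0.025 0 [[246.5, 173.7], [305.5, 173.6]]
0.015 0.036 [[243.1, 190.2], [308.7, 190.1]]
-0.015 0.036 [[244.0, 221.6], [308.0, 221.5]]
-0.025 0 [[247.5, 220.8], [304.6, 220.8]]
pinkL -0.027576944857227524 -0.06954704397944235
pinkL2 -0.02145923823722985 -0.05999802576470115
pinkR -0.0461781921251216 0.05747510289657342
pinkRb -0.06007902777775168 0.08018070164510538
```

View pics/w5c.png

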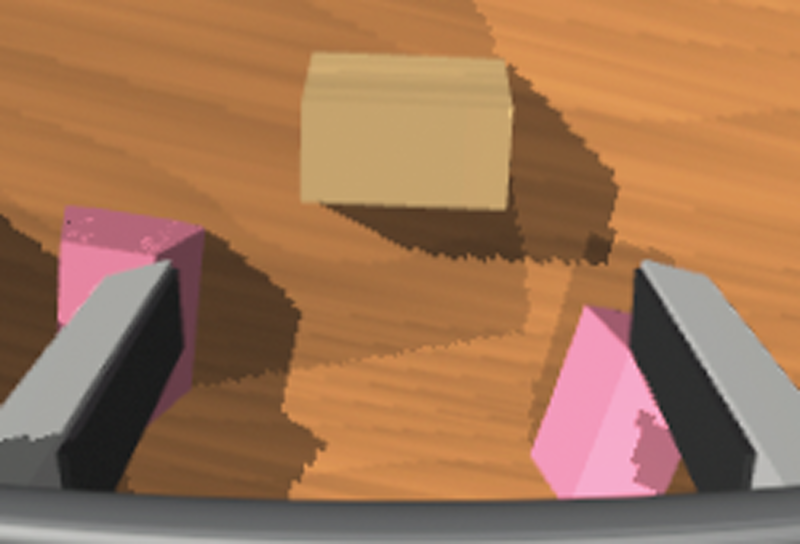

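The chock is about 2.5 mm further out along tool x and 1 mm along y, turned by 1.9°. The left pink block's corner clears the finger by about 16 mm. Descend and grip.

Call:
send_rows(deltas="0.0025 0.001 0.006 0 0 1;0.0025 0.001 0.02 0 0 1.9;0.0025 0.001 0.04 0 0 1.9;0.0025 0.001 0.062 0 0 1.9;0.0025 0.001 0.084 0 0 1.9;0.0025 0.001 0.104 0 0 1.9;0.0025 0.001 0.12 0 0 1.9;0.0025 0.001 0.131 0 0 1.9;0.0025 0.001 0.138 0 0 1.9;0.0025 0.001 0.14 0 0 1.9;0.0025 0.001 0.14 0 0 1.9;0.0025 0.001 0.14 0 0 1.9")

```text
clock: 14.55
ee_pos: [0.6201, 0.3136, 0.2076]
ee_rot: [-3.126, -0.304, -0.002]
wrist_force: [0.0, -0.9, -0.0]
grip_width: 0.0844
finger_force: 0.0
```

Call:
send_rows(deltas="0 0 0 0 0 0;0 0 0 0 0 0;0 0 0 0 0 0;0 0 0 0 0 0;0 0 0 0 0 0;0 0 0 0 0 0;0 0 0 0 0 0;0 0 0 0 0 0", hand=-1, grip_force=20)

```text
clock: 15.22
ee_pos: [0.6199, 0.3137, 0.207]
ee_rot: [-3.127, -0.304, -0.001]
wrist_force: [-0.9, 0.3, 4.5]
grip_width: 0.0596
finger_force: 20.0
```

Call:
send_rows(deltas="0 0 -0.005 0 0 0;0 0 -0.016 0 0 0;0 0 -0.033 0 0 0;0 0 -0.055 0 0 0;0 0 -0.078 0 0 0;0 0 -0.1 0 0 0;0 0 -0.118 0 0 0;0 0 -0.128 0 0 0;0 0 -0.13 0 0 0;0 0 -0.13 0 0 0")

```text
clock: 16.05
ee_pos: [0.6198, 0.3136, 0.3369]
ee_rot: [-3.127, -0.304, -0.001]
wrist_force: [-0.6, 0.6, -0.4]
grip_width: 0.0597
finger_force: 20.0
```

```bash
python3 - <<'E'
from h import *
np.set_printoptions(precision=4,suppress=True)
s=ctrl.state();p=s["ee_pos"];M=R.from_rotvec(s["ee_rot"]).as_matrix()
f=ctrl.grab_frame("wrist")[:,:,::-1];cv2.imwrite("pics/w6.png",f)
print(p,M[:,:2].T,s["grip_width"])
g=p+M[:,2]*.180
for a,z in((.025,.025),(.015,-.011),(-.015,-.011)):
    print(a,[proj("wrist",g+M@np.array([a,b,z])).round(1).tolist() for b in(-.03,.03)])
u=np.array([np.cos(np.radians(82.3)),np.sin(np.radians(82.3)),0]);v=np.array([-u[1],u[0],0])
t=np.array([.5865,-.154,p[2]])-.046*v
print("target",t,"tool shift",M.T@(t-p),"turn",np.degrees(np.arctan2(*( (M.T@-u)[:2]*[-1,1]))))
E
```

```text
[0.6198 0.3136 0.3369] [[ 0.9813  0.1925  0.0004]
 [ 0.1925 -0.9813 -0.0001]] 0.05966553356808168
0.025 [[226.0, 208.1], [327.2, 208.1]]
0.015 [[216.1, 245.7], [337.1, 245.7]]
-0.015 [[220.0, 298.1], [333.2, 298.1]]
target [ 0.6321 -0.1602  0.3369] tool shift [-0.0791  0.4672 -0.0001] turn 18.797500636160436
```

Call:
send_rows(deltas="-0.002 0.01 0 0 0 0.4;-0.005 0.03 0 0 0 1.2;-0.01 0.058 0 0 0 2.3;-0.015 0.088 0 0 0 3.5;-0.02 0.118 0 0 0 4.7;-0.025 0.148 0 0 0 6;-0.03 0.178 0 0 0 7.2;-0.035 0.208 0 0 0 8.4;-0.04 0.238 0 0 0 9.6;-0.045 0.268 0 0 0 10.8;-0.05 0.298 0 0 0 12;-0.056 0.328 0 0 0 13.2;-0.061 0.358 0 0 0 14.4;-0.066 0.388 0 0 0 15.6;-0.071 0.418 0 0 0 16.8;-0.075 0.444 0 0 0 17.9;-0.078 0.46 0 0 0 18.5;-0.079 0.467 0 0 0 18.8;-0.079 0.467 0 0 0 18.8;-0.079 0.467 0 0 0 18.8")

```text
clock: 17.77
ee_pos: [0.6323, -0.1592, 0.3362]
ee_rot: [-3.134, 0.21, 0.001]
wrist_force: [0.2, -0.4, -0.2]
grip_width: 0.0598
finger_force: 20.0
```

Call:
send_rows(deltas="0 0 0.008 0 0 0;0 0 0.022 0 0 0;0 0 0.038 0 0 0;0 0 0.05 0 0 0;0 0 0.058 0 0 0;0 0 0.06 0 0 0;0 0 0.06 0 0 0;0 0 0.06 0 0 0")

```text
clock: 18.43
ee_pos: [0.6324, -0.1597, 0.2773]
ee_rot: [3.134, -0.211, 0.001]
wrist_force: [-0.1, 0.3, -0.3]
grip_width: 0.0599
finger_force: 20.0
```

```bash
python3 - <<'E'
from h import *
np.set_printoptions(precision=4,suppress=True)
s=ctrl.state();p=s["ee_pos"];M=R.from_rotvec(s["ee_rot"]).as_matrix()
f=[ctrl.grab_frame(n)[:,:,::-1] for n in("wrist","scene")]
cv2.imwrite("pics/w7.png",f[0]);cv2.imwrite("pics/s7.png",f[1])
cv2.imwrite("pics/m7.png",np.hstack([cv2.resize(f[0][100:400,80:480],(400,300)),cv2.resize(f[1][60:260,60:327],(400,300))]))
print(p,M[:,:2].T,s["grip_width"])
g=p+M[:,2]*.180
for a,z in((.025,.027),(.015,-.009),(-.015,-.009)):
    print(a,[proj("wrist",g+M@np.array([a,b,z])).round(1).tolist() for b in(-.03,.03)])
E
```

```text
[ 0.6324 -0.1597  0.2773] [[ 0.991  -0.1337  0.0008]
 [-0.1337 -0.991   0.0001]] 0.05991354994518745
0.025 [[226.8, 207.4], [326.4, 207.3]]
0.015 [[217.3, 243.9], [335.9, 243.9]]
-0.015 [[221.1, 295.6], [332.2, 295.5]]
```

View pics/m7.png

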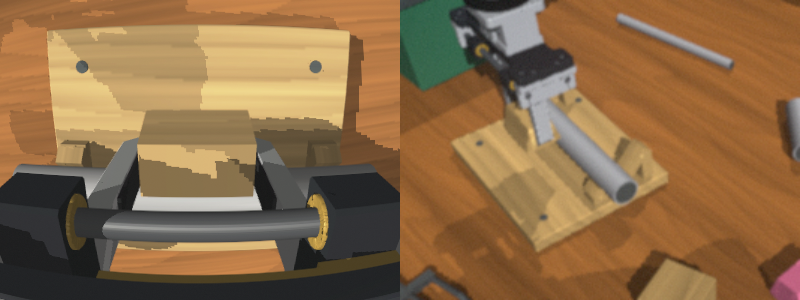

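The chock is held square, with its top edges at rows 243 and 295 as predicted. The tube lies behind it, with the chock centred between the V's. Lower.

Call:
send_rows(deltas="0 0 0.004 0 0 0;0 0 0.012 0 0 0;0 0 0.022 0 0 0;0 0 0.032 0 0 0;0 0 0.04 0 0 0;0 0 0.045 0 0 0;0 0 0.047 0 0 0;0 0 0.048 0 0 0;0 0 0.048 0 0 0;0 0 0.048 0 0 0")

```text
clock: 19.37
ee_pos: [0.6324, -0.1599, 0.2291]
ee_rot: [3.134, -0.211, 0.001]
wrist_force: [0.5, 0.1, -0.7]
grip_width: 0.0597
finger_force: 20.0
```

Call:
send_rows(deltas="0 0 0.001 0 0 0;0 0 0.002 0 0 0;0 0 0.003 0 0 0;0 0 0.0035 0 0 0;0 0 0.0035 0 0 0")

```text
clock: 19.78
ee_pos: [0.6323, -0.1599, 0.225]
ee_rot: [-3.134, 0.211, 0.0]
wrist_force: [-0.1, 0.1, -0.4]
grip_width: 0.0595
finger_force: 20.0
```

Call:
send_rows(deltas="0 0 0.0005 0 0 0;0 0 0.001 0 0 0;0 0 0.001 0 0 0;0 0 0.001 0 0 0")

```text
clock: 20.12
ee_pos: [0.6323, -0.1599, 0.225]
ee_rot: [3.134, -0.211, 0.0]
wrist_force: [-4.2, 0.1, 7.1]
grip_width: 0.0595
finger_force: 20.0
```

It is on the ledge. I'll slide it about 6 mm towards the tube with light pressure.

Call:
send_rows(deltas="0 0 -0.0007 0 0 0;-0.001 0 -0.0007 0 0 0;-0.002 0 -0.0007 0 0 0;-0.003 0 -0.0007 0 0 0;-0.004 0 -0.0007 0 0 0;-0.005 0 -0.0007 0 0 0;-0.006 0 -0.0007 0 0 0;-0.006 0 -0.0007 0 0 0;-0.006 0 -0.0007 0 0 0")

```text
clock: 20.87
ee_pos: [0.6262, -0.1591, 0.225]
ee_rot: [-3.134, 0.211, 0.0]
wrist_force: [-0.6, -0.8, 3.5]
grip_width: 0.0596
finger_force: 20.0
```

Call:
send_rows(deltas="0 0 0 0 0 0;0 0 0 0 0 0;0 0 0 0 0 0", grip_force=5)

```text
clock: 21.12
ee_pos: [0.6263, -0.1591, 0.2249]
ee_rot: [-3.135, 0.211, 0.0]
wrist_force: [-1.3, -0.7, 4.4]
grip_width: 0.0601
finger_force: 5.0
```

Call:
send_rows(deltas="0 0 0 0 0 0;0 0 0 0 0 0;0 0 0 0 0 0;0 0 0 0 0 0;0 0 0 0 0 0;0 0 0 0 0 0", hand=0.7)

```text
clock: 21.62
ee_pos: [0.6263, -0.159, 0.2247]
ee_rot: [-3.134, 0.211, 0.0]
wrist_force: [-0.7, 0.5, -0.1]
grip_width: 0.08
finger_force: 0.0
```

Call:
send_rows(deltas="0 0 -0.004 0 0 0;0 0 -0.012 0 0 0;0 0 -0.025 0 0 0;0 0 -0.045 0 0 0;0 0 -0.07 0 0 0;0 0 -0.095 0 0 0;0 0 -0.12 0 0 0;0 0 -0.14 0 0 0;0 0 -0.15 0 0 0;0 0 -0.152 0 0 0;0 0 -0.152 0 0 0")

```text
clock: 22.53
ee_pos: [0.6262, -0.159, 0.3772]
ee_rot: [3.134, -0.211, 0.001]
wrist_force: [0.2, 0.2, -0.7]
grip_width: 0.0797
finger_force: 0.0
```

```bash
python3 - <<'E'
from h import *
np.set_printoptions(precision=4,suppress=True)
s=ctrl.state();c=ctrl.get_calibration("wrist");f=ctrl.grab_frame("wrist")[:,:,::-1].copy();cv2.imwrite("pics/w8.png",f)
cv2.imwrite("pics/s8.png",ctrl.grab_frame("scene")[:,:,::-1])
print(s["ee_pos"],s["clock"],s["wrist_force"],s["grip_width"])
u=np.array([np.cos(np.radians(82.3)),np.sin(np.radians(82.3)),0]);v=np.array([-u[1],u[0],0]);O=np.array([.5865,-.154,0])
W=lambda x,y,z:O+x*u+y*v+np.array([0,0,z])
P=lambda x,y,z:proj("wrist",W(x,y,z),c).round(1).tolist()
for nm,y,z in(("foot out",-.065,.018),("top out",-.055,.054),("top in",-.025,.054)): print(nm,P(-.03,y,z),P(.03,y,z))
print("tube near edge",P(0,-.0145,.0585),"tube far",P(0,.0145,.0585))
# grey (tube) vs wood along the mid columns
h=cv2.cvtColor(f,cv2.COLOR_BGR2HSV)
for x in(262,278,294):
    print(x,[(r,int(h[r,x,1]),int(h[r,x,2])) for r in range(130,310,4)])
E
```

```text
[ 0.6262 -0.159   0.3772] 22.5333 [ 0.1886  0.1694 -0.7199] 0.07972606036928315
foot out [305.4, 172.3] [248.7, 172.4]
top out [308.5, 187.9] [245.7, 187.9]
top in [307.8, 218.1] [246.4, 218.1]
tube near edge [277.1, 229.8] tube far [277.1, 257.4]
262 [(130, 115, 209), (134, 116, 198), (138, 113, 218), (142, 117, 215), (146, 116, 216), (150, 117, 210), (154, 118, 210), (158, 116, 218), (162, 116, 198), (166, 115, 204), (170, 117, 194), (174, 112, 146), (178, 113, 147), (182, 113, 136), (186, 114, 139), (190, 117, 215), (194, 116, 215), (198, 116, 214), (202, 117, 214), (206, 117, 214), (210, 116, 214), (214, 117, 214), (218, 115, 177), (222, 51, 116), (226, 8, 132), (230, 8, 156), (234, 7, 173), (238, 7, 195), (242, 7, 206), (246, 8, 194), (250, 8, 181), (254, 8, 166), (258, 112, 224), (262, 114, 226), (266, 115, 223), (270, 117, 218), (274, 117, 211), (278, 118, 214), (282, 116, 216), (286, 116, 220), (290, 116, 218), (294, 148, 177), (298, 159, 185), (302, 155, 165), (306, 157, 174)]
278 [(130, 117, 212), (134, 117, 199), (138, 115, 220), (142, 115, 216), (146, 116, 216), (150, 118
[... 705 characters left out ...]
19), (142, 115, 217), (146, 115, 217), (150, 117, 210), (154, 117, 209), (158, 116, 205), (162, 112, 228), (166, 109, 231), (170, 118, 194), (174, 112, 146), (178, 112, 143), (182, 113, 135), (186, 109, 140), (190, 114, 214), (194, 116, 214), (198, 114, 214), (202, 114, 214), (206, 114, 214), (210, 116, 216), (214, 116, 216), (218, 115, 179), (222, 27, 95), (226, 8, 132), (230, 8, 156), (234, 6, 173), (238, 5, 194), (242, 5, 205), (246, 8, 197), (250, 8, 181), (254, 6, 164), (258, 114, 223), (262, 112, 226), (266, 112, 223), (270, 114, 219), (274, 116, 215), (278, 116, 211), (282, 118, 207), (286, 116, 218), (290, 115, 217), (294, 147, 177), (298, 156, 175), (302, 158, 177), (306, 159, 186)]
```

```bash
python3 -c "
from rig import ctrl
print(ctrl.sign_off())"
```

```text
the job is handed in; nothing more can be done
None
```

Job handed in at about 22.5 s: the tube is seated in both V's and roughly centred, and the chock is flat on the low-lip ledge, midway between the V's, with a measured gap of about 4 mm. I viewed 12 pictures, two over the limit of 10.

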